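# Change the drying cartridges under the swing bar

## Robot

A 6-joint arm with a two-finger parallel gripper is mounted at the origin on the work surface. World frame = base frame: x ahead of the robot, y to its left, z up, the work surface at z = 0. Lengths are in mm, angles in degrees, forces in N, time in s.
With the tool pointing down it reaches from about 350 to 725 mm from the base axis. Payload 4.3 kg.
Tool frame: the origin (TCP) lies on the centre line of the jaws, within the pads' length; the fingertips stand 8 mm ahead of it and the grasp point (between the pads) lies 11 mm behind it; z points along the fingers, y is the direction in which the jaws open and shut (so a half turn about z gives the same grasp; the last joint's range is limited). The gripper opens to 85 mm and grips with 20 to 120 N. Pads are 22 mm wide; open, the fingers measure 114 mm over their backs; the gripper's body (76 mm by 85 mm) begins 54 mm behind the grasp point. The pads swing forward as they close: fully open they stand 13 mm farther back than shut.
Start: joints at [66.159, 21.618, 4.641, 73.018, 0, 83.68], TCP at [173.114, 548.359, 239.329] pointing down, gripper open.
Joint ranges: [-156.06, 156.06], [-48.1, 94.91], [-58.44, 69.94], [-101.28, 121.22], [-78.64, 73.56], [-180, 180]. Speed limits (degrees/s): [147.25, 147.25, 180, 180, 180, 180].

## Interface

Orientations are given as a 3x3 rotation matrix whose columns are the frame's x, y, z axes.
In Python, from bench import robot gives the robot as it stands. The module is installed in compiled form; this text tells all that it offers. Calls block until the motion is done:
- robot.move_pose(position, orientation): joint-space move of the TCP to a pose.
- robot.move_l(position, rot=None, feed=150): straight line of the TCP; rot=None keeps the orientation; feed is the mean speed in mm/s.
- robot.set_joints(angles): joint-space move.
- robot.gripper_open() and robot.close_gripper(newtons=None): open the fingers fully, or close them until they stop; newtons is the grip in N (None keeps the last).
- robot.hold(seconds).
- robot.solve_ik(position, orientation): joint angles nearest the present ones, or None.
- robot.read_camera(name): name is "side" or "top"; returns the picture (400x640x3 uint8, blue, green, red); there is no depth.
- robot.camera_info(name): a dict with "camera_matrix" (3x3 intrinsics, pixels), "D" ([k1, k2, p1, p2, k3] as OpenCV has them; the pictures are not rectified), "eye" and "rotation" of the camera in the world. Camera axes: x right, y down, z forward; pixel columns grow to the right and rows downward; lengths in mm; the calibration is good to about 2 mm. A picture is of the moment at which its call begins. camera_info takes no time and is no camera call.
A pose or a line that the arm cannot do raises robot.IKError and nothing moves.
- robot.job_done(): hands the job in, once; it reports no verdict.
Readings, each from a call of its own:
- robot.get_clock(): time.
- robot.get_q(): joint angles.
- robot.get_dq(): joint speeds.
- robot.get_tau(): joint torques, N m.
- robot.get_ee_pos(): TCP position.
- robot.get_ee_rot(): TCP orientation.
- robot.get_wrist_force(): force on the tool from outside, world axes, zero at the start.
- robot.get_wrist_torque(): the same for the moment, N m.
- robot.get_gripper_width(): finger opening in mm.
Only numpy, scipy, OpenCV 4.12 (cv2) and the standard library are available. Lean on these libraries where they do the work, as an engineer would, in place of code of your own. Each camera call takes 0.05 s, during which the arm holds its last target.

## Task

Push the free end of the retaining bar round its pivot pin until it is fully open against its stop, take the spent orange cartridges out of the dryer block and leave them in the grey tray, and drop a fresh blue cartridge fully home into each of the three bores. Then push the bar back over the cartridges until it rests against its closed stop, and leave the other things on the bench where they are.

Things in the scene. Friction and masses are not known exactly. Their poses are not given: they have to be found in the camera images.
- manifold: aluminium dryer block, fixed, spanning x = 28 to 216 mm, 80 mm wide, 46 mm high, three round bores at x = 60, 122, 184 mm, y = 0; on a 6 mm steel base plate, x = -34 to +238 mm. Origin at bench level on the axis of the upright pivot pin, z up. Two 12 mm stop pins stand to z = 120 mm: closed stop at x = 222, y = -17 mm; open stop at x = -1, y = 51 mm.
- bar (a joint): angle of the retaining bar about the pivot pin, rad: 0 = closed, lying over the bores along the manifold's +x against the closed stop; grows as the bar swings counter-clockwise seen from above, to 1.25 = against the open stop. It turns level, stays where it is left, and about 2 N sideways at its free end moves it; both stops are rigid.
- bar_end (a point): middle of the red sleeve on the retaining bar's free end, 260 mm from the pivot axis; x points outwards along the bar, z up. The bar is steel, 22 mm wide, its underside 105 and top 115 mm above the bench, 285 mm long from the pin; its last 50 mm are the sleeve, 24 mm wide, 103 to 117 mm above the bench, overhanging beyond the block.
- pivot (a point): on the pivot axis, 110 mm above the bench; axes as the manifold's. A post 30 mm thick stands under the bar here; pin and hub reach 121 mm above the bench.
- bore1 (a point): centre of the flat floor of bore 1 (the nearest to the pivot pin): 52 mm in diameter, 40 mm deep, its floor 6 mm above the bench; axes as the manifold's. A cartridge fully home stands with its foot on this floor, its top 101 mm above the bench, 4 mm clear under the bar.
- bore2 (a point): centre of the flat floor of bore 2 (the middle one from the pivot pin): 52 mm in diameter, 40 mm deep, its floor 6 mm above the bench; axes as the manifold's. A cartridge fully home stands with its foot on this floor, its top 101 mm above the bench, 4 mm clear under the bar.
- bore3 (a point): centre of the flat floor of bore 3 (the farthest from the pivot pin): 52 mm in diameter, 40 mm deep, its floor 6 mm above the bench; axes as the manifold's. A cartridge fully home stands with its foot on this floor, its top 101 mm above the bench, 4 mm clear under the bar.
- fresh1: fresh drying cartridge, blue, standing in a pocket of the light grey carrier at the start: upright cylinder 44 mm in diameter and 95 mm tall, about 130 g, white end caps, the lowest 7 mm tapering to a 38 mm foot; origin at the centre of the foot, z up the cylinder.
- fresh2: fresh drying cartridge, blue, standing in a pocket of the light grey carrier at the start: upright cylinder 44 mm in diameter and 95 mm tall, about 130 g, white end caps, the lowest 7 mm tapering to a 38 mm foot; origin at the centre of the foot, z up the cylinder.
- fresh3: fresh drying cartridge, blue, standing in a pocket of the light grey carrier at the start: upright cylinder 44 mm in diameter and 95 mm tall, about 130 g, white end caps, the lowest 7 mm tapering to a 38 mm foot; origin at the centre of the foot, z up the cylinder.
- spent1: spent drying cartridge, orange, standing in bore 1 at the start (may be absent: then that bore is empty): upright cylinder 44 mm in diameter and 95 mm tall, about 130 g, white end caps, the lowest 7 mm tapering to a 38 mm foot; origin at the centre of the foot, z up the cylinder.
- spent2: spent drying cartridge, orange, standing in bore 2 at the start (may be absent: then that bore is empty): upright cylinder 44 mm in diameter and 95 mm tall, about 130 g, white end caps, the lowest 7 mm tapering to a 38 mm foot; origin at the centre of the foot, z up the cylinder.
- spent3: spent drying cartridge, orange, standing in bore 3 at the start (may be absent: then that bore is empty): upright cylinder 44 mm in diameter and 95 mm tall, about 130 g, white end caps, the lowest 7 mm tapering to a 38 mm foot; origin at the centre of the foot, z up the cylinder.
- tray: grey open tray for spent cartridges, loose, 0.8 kg, 160 x 210 mm outside (x by y), walls 4 mm thick and 35 mm high, floor 4 mm thick; origin under its centre, z up.
- carrier: light grey plastic carrier, loose, 0.7 kg, 216 x 84 x 30 mm (x by y by z), holding the fresh cartridges upright in three pockets in a row along its x, 68 mm apart, 48 mm in diameter, 24 mm deep, their floors 6 mm above the bench; origin under its centre, z up.
- manometer: white hand-held manometer, 62 x 115 x 28 mm, lying flat; leave it alone; origin under its centre.
- valve: red-brown ball valve with steel ends, 100 mm long, 48 mm high; leave it alone; origin under its centre.
- driver: yellow-handled screwdriver, 190 mm long, lying on the bench; leave it alone; origin near its middle.
- tape: white reel of sealing tape, 54 mm in diameter, 20 mm high, lying flat on the bench in front of the block, under the bar's sweep; leave it alone; origin under its centre.
Not all that is in view belongs to the job. What is shaped like the fresh2 but pink or turquoise is not meant. What is shaped like the spent2 but green is not meant.

How it is judged:
By the outcome, as a careful person would: the job done as asked, in the order asked, and still so for the second after the job is handed in, with the robot touching nothing.
Of spent1, spent2, spent3 only 1 to 3 are there at a start; the rules pass over those that are not, and their reading is None.
At some moment in a run one of tray, carrier may be knocked a few centimetres aside while the robot is not near it.
It also fails if it takes over 210 s, if anything falls off the work surface, if the arm or the gripper's body presses on something with over 40 N, if the wrist force passes 120 N, or if a joint passes its speed limit or range.

## Working session

There is one attempt and no reset: what is moved stays moved. The work goes in short steps, each a Python script; the robot and the scene stay as the last script left them, time stands still between calls to the robot, and variables do not carry over. Pictures are saved under pics/ and viewed, and the job is handed in when it is done.

```bash
ls; mkdir -p pics; python3 - <<'E'
from bench import robot
import cv2, numpy as np
for n in("side","top"):
    im=robot.read_camera(n); cv2.imwrite(f"pics/{n}0.png",im)
    i=robot.camera_info(n); print(n,{k:np.round(v,4).tolist() for k,v in i.items()})
print(robot.get_clock(),robot.get_q())
E
```

```text
pics
side {'camera_matrix': [[514.0376, 0.0, 313.5885], [0.0, 514.0376, 196.2638], [0.0, 0.0, 1.0]], 'D': [0.0305, 0.0, 0.0, 0.0, 0.0], 'eye': [372.2424, -1059.8373, 938.2199], 'rotation': [[0.976, -0.1377, 0.169], [-0.218, -0.6135, 0.759], [-0.0009, -0.7776, -0.6287]]}
top {'camera_matrix': [[483.5289, 0.0, 323.2285], [0.0, 483.5289, 193.9491], [0.0, 0.0, 1.0]], 'D': [-0.0361, 0.0, 0.0, 0.0, 0.0], 'eye': [393.6302, -55.7569, 1433.1833], 'rotation': [[-0.0036, -0.9904, 0.1382], [-1.0, 0.0041, 0.0037], [-0.0042, -0.1381, -0.9904]]}
0.1 [6.61602550e+01 2.16567306e+01 4.56859320e+00 7.30193482e+01
 1.19202856e-03 8.36785026e+01]
```

View pics/side0.png

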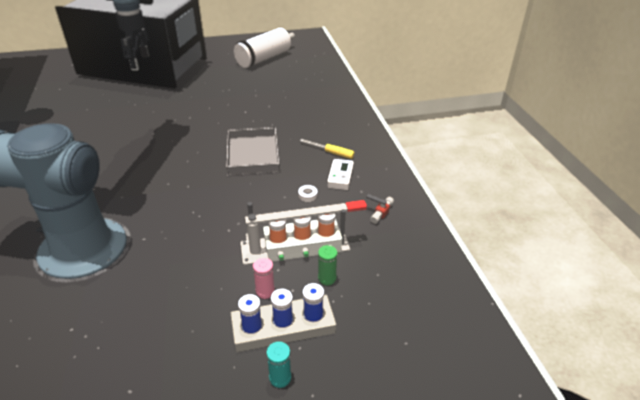

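View pics/top0.png

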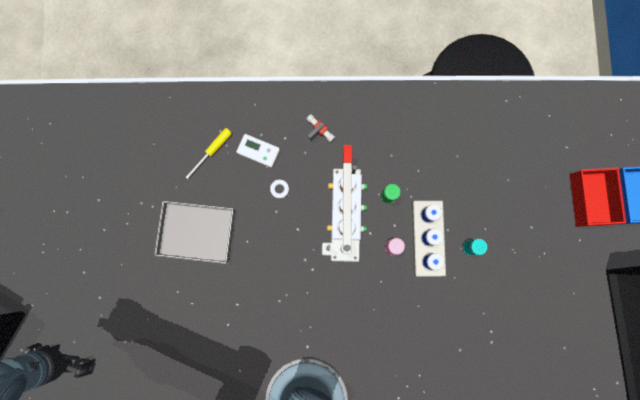

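The side view shows three orange spent cartridges under the bar. The top view shows the block near (347,210), the tray near (195,232), the carrier near (430,238) and green and pink decoys between the block and the carrier. I'll enlarge crops to read pixels.

```bash
cat > h.py <<'E'
from bench import robot
import cv2, numpy as np
def info(n): 
    i=robot.camera_info(n); return [np.array(i[k],float) for k in("camera_matrix","D","eye","rotation")]
def ray(n,uv):
    K,D,e,R=info(n); p=cv2.undistortPoints(np.array([[uv]],float),K,D)[0,0]
    return e,R@np.array([p[0],p[1],1])
def plane(n,uv,z):
    e,d=ray(n,uv); return e+d*(z-e[2])/d[2]
def proj(n,P):
    K,D,e,R=info(n); P=np.atleast_2d(np.array(P,float))
    return cv2.projectPoints((P-e)@R,np.zeros(3),np.zeros(3),K,D)[0][:,0]
def crop(n,name,x0,y0,x1,y1,s,pts=None):
    im=robot.read_camera(n); c=cv2.resize(im[y0:y1,x0:x1],None,fx=s,fy=s,interpolation=cv2.INTER_CUBIC)
    if pts is not None:
        for q in proj(n,pts): 
            cv2.drawMarker(c,tuple(int(v) for v in np.round((q-[x0,y0]+.5)*s)),(0,255,255),cv2.MARKER_CROSS,9,1)
    for x in range(x0,x1,10):
        cv2.line(c,((x-x0)*s,0),((x-x0)*s,8 if x%50 else 20),(0,255,0),1)
    for y in range(y0,y1,10):
        cv2.line(c,(0,(y-y0)*s),(8 if y%50 else 20,(y-y0)*s),(0,255,0),1)
    cv2.imwrite(f"pics/{name}.png",c)
E
python3 - <<'E'
from h import *
crop("top","t1",310,130,500,280,4)
crop("top","t2",140,110,340,270,4)
crop("side","s1",220,190,350,350,3)
E
```

```text
(no output)
```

View pics/t1.png

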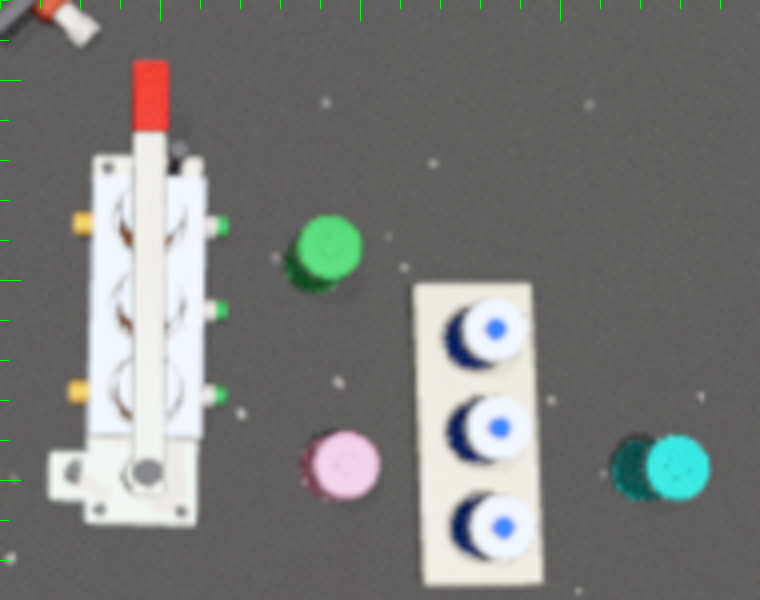

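View pics/t2.png

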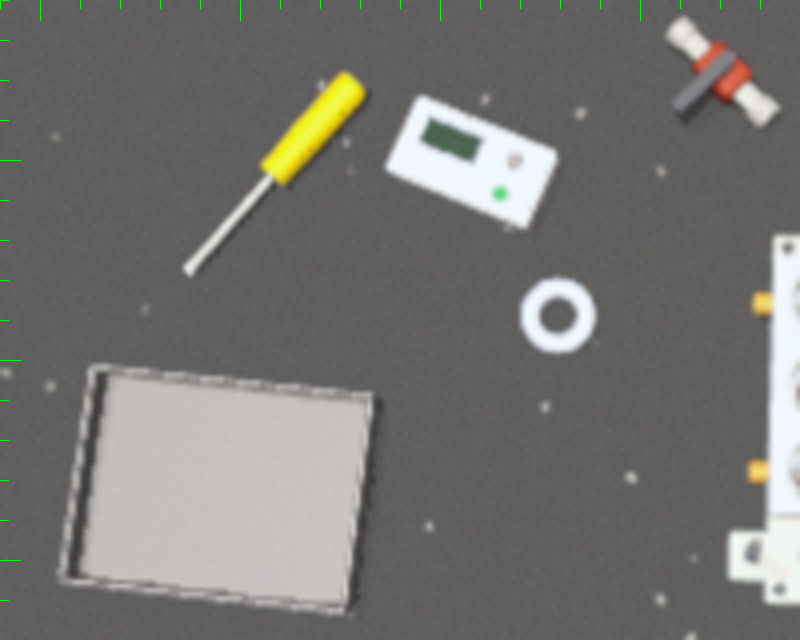

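View pics/s1.png

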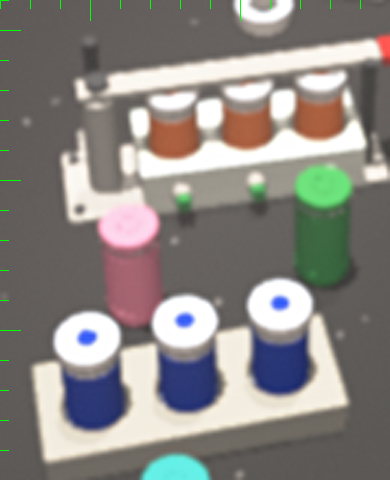

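```bash
python3 - <<'E'
from h import *
def T(x,y,z,x0=310,y0=130): return plane("top",(x0+x/4-.4,y0+y/4-.4),z)
def S(x,y,z): return plane("side",(220+x/3-.35,190+y/3-.35),z)
np.set_printoptions(precision=1,suppress=True)
print("pivot",T(148,473,121),S(96,82,121))
print("barend",T(151,60,117))
for n,p in dict(TR=(206,178),BR=(202,439),BL=(87,436)).items(): print(n,T(*p,46))
print("base",T(93,155,6),T(197,525,6),T(84,523,6))
print("carrier",[T(*p,30)[:2] for p in((413,285),(531,284),(543,583),(424,585))])
for a,b in(((496,329),(280,303)),((500,428),(184,320)),((503,527),(88,338))): print("fresh",T(*a,101),S(*b,101))
print("green",T(330,247,95),T(330,247,101)); print("pink",T(346,466,101)); print("turq",T(678,468,101))
print("tray",[T(*p,35,140,110)[:2] for p in((90,366),(374,396),(347,612),(60,580))])
print("tape",T(558,316,20,140,110)); print("mano",T(473,162,28,140,110)); print("valve",T(724,72,30,140,110))
print("driver",T(345,80,20,140,110),T(188,270,5,140,110))
E
```

```text
pivot [ 429.5 -113.5  121. ] [ 429. -118.  121.]
barend [ 715.9 -118.7  117. ]
TR [ 645.1 -161.2   46. ]
BR [ 455.6 -155.6   46. ]
BL [458.1 -73.4  46. ]
base [670.2 -79.7   6. ] [ 394.7 -154.     6. ] [396.5 -71.4   6. ]
carrier [array([ 567.9, -312.7]), array([ 568.3, -399.3]), array([ 352.1, -400.1]), array([ 351.2, -314.5])]
fresh [ 528.1 -356.4  101. ] [ 527.  -357.8  101. ]
fresh [ 459.7 -356.8  101. ] [ 458.5 -358.1  101. ]
fresh [ 392.2 -356.6  101. ] [ 391.5 -359.2  101. ]
green [ 586.8 -243.5   95. ] [ 586.  -242.6  101. ]
pink [ 434.2 -250.2  101. ]
turq [ 431.6 -478.6  101. ]
tray [array([569.5, 421.5]), array([546.7, 212.1]), array([390.8, 228.3]), array([413.9, 437. ])]
tape [607.3  79.9  20. ]
mano [722.2 143.6  28. ]
valve [789.7 -43.4  30. ]
driver [787.9 242.4  20. ] [645.8 360.5   5. ]
```

```bash
cat > fit.py <<'E'
from h import *
from scipy.optimize import least_squares
def W(p,L): # pose x,y,yaw -> world
    L=np.atleast_2d(np.array(L,float)); c,s=np.cos(p[2]),np.sin(p[2])
    return np.c_[p[0]+c*L[:,0]-s*L[:,1],p[1]+s*L[:,0]+c*L[:,1],L[:,2]]
E
python3 - <<'E'
from fit import *
np.set_printoptions(precision=2,suppress=True)
t=lambda x,y:(310+x/4-.4,130+y/4-.4); t2=lambda x,y:(140+x/4-.4,110+y/4-.4)
s=lambda x,y:(220+x/3-.35,190+y/3-.35)
def fit(L,uv,cam,p0):
    f=lambda p:np.concatenate([(proj(c,W(p,[l]))[0]-u) for l,u,c in zip(L,uv,cam)])
    r=least_squares(f,p0,loss="soft_l1",x_scale=[10,10,.1]); print(r.x[:2],np.degrees(r.x[2])); print(f(r.x).reshape(-1,2)); return r.x
m=fit([(0,0,121),(216,-40,46),(28,-40,46),(28,40,46)],[t(148,473),t(206,178),t(202,439),t(87,436)],["top"]*4,[429,-114,0])
p=[np.array(v) for v in [(108,0,30)]]
c=fit([(108,42,30),(108,-42,30),(-108,-42,30),(-108,42,30),(68,0,101),(0,0,101),(-68,0,101)],[t(413,285),t(531,284),t(543,583),t(424,585),t(496,329),t(500,428),t(503,527)],["top"]*7,[460,-357,0])
y=fit([(80,105,35),(80,-105,35),(-80,-105,35),(-80,105,35)],[t2(90,366),t2(374,396),t2(347,612),t2(60,580)],["top"]*4,[480,325,-.1])
th=np.linspace(0,2*np.pi,17)
pts=[]
for bx in(60,122,184): pts.append(W(m,np.c_[bx+26*np.cos(th),26*np.sin(th),46+0*th]))
pts.append(W(m,[(285,12,117),(285,-12,117),(235,-12,117),(235,12,117),(-34,40,6),(-34,-40,6),(238,40,6),(222,-17,120)]))
pts.append(W(c,[(108,42,30),(108,-42,30),(-108,-42,30),(-108,42,30),(68,0,101),(0,0,101),(-68,0,101)]))
pts=np.vstack(pts)
crop("top","t3",310,130,500,280,4,pts); crop("side","s3",220,190,400,350,4,pts)
E
```

```text
[ 429.42 -113.63] -1.9308066955677854
[[ 0.06  0.04]
 [-0.1   0.38]
 [-0.37 -0.16]
 [ 0.41 -0.24]]
[ 459.92 -356.65] 0.31382872719528354
[[ 0.46  0.07]
 [-0.42  0.04]
 [-0.31 -0.02]
 [ 0.24 -0.17]
 [-0.05  0.07]
 [-0.07 -0.08]
 [ 0.15  0.1 ]]
[480.25 324.73] -6.026511292079774
[[ 0.28 -0.45]
 [ 0.09 -0.72]
 [-0.15  0.4 ]
 [-0.21  0.75]]
```

View pics/t3.png

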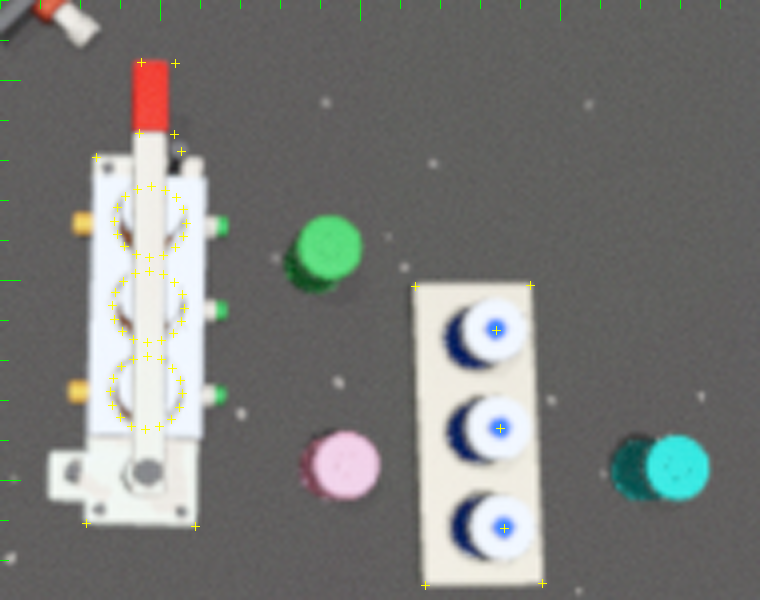

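View pics/s3.png

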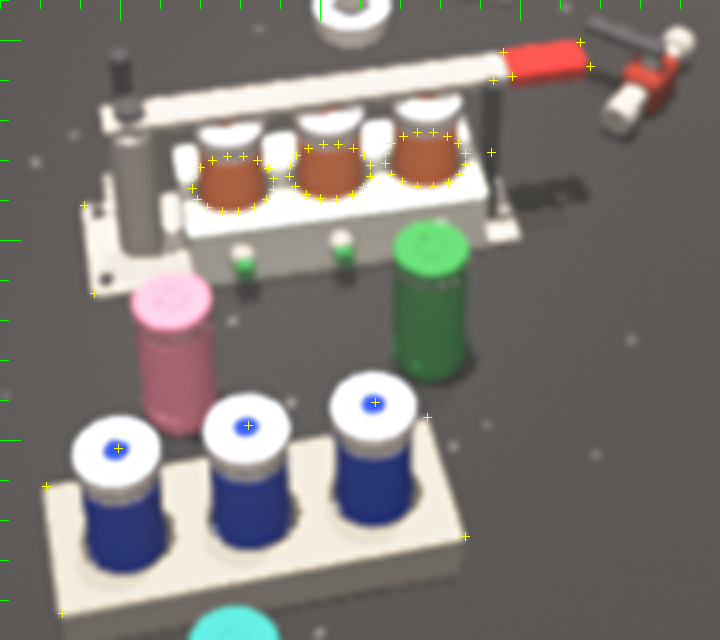

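```bash
cat >> fit.py <<'E'
M=[429.4,-113.6,np.radians(-1.4)]
def Rz(a): # tool down; a = world angle of tool x
    c,s=np.cos(a),np.sin(a); return np.array([[c,s,0],[s,-c,0],[0,0,-1.]])
def barpose(phi,r,off,z=104,flip=0):
    a=M[2]+phi; u=np.array([np.cos(a),np.sin(a)]); n=np.array([-u[1],u[0]])
    p=np.array(M[:2])+r*u+off*n
    return np.r_[p,z],Rz(a+np.pi/2+flip)   # tool x tangential (or opposite)
E
python3 - <<'E'
from fit import *
np.set_printoptions(precision=1,suppress=True)
for fl in(0,np.pi):
    for off in(-45,-23):
        for phi in(0,.4,.8,1.25):
            p,R=barpose(phi,260,off,flip=fl); q=robot.solve_ik(p,R); print(fl,off,phi,p,q)
    p,R=barpose(0,260,-50,z=220,flip=fl);print(robot.solve_ik(p,R))
E
```

```text
0 -45 0 [ 688.2 -164.9  104. ] [-18.6  40.8  16.5  65.7   0.   72.8]
0 -45 0.4 [687.8 -60.1 104. ] [-10.3  38.7  12.5  63.9   0.   58.2]
0 -45 0.8 [646.6  36.3 104. ] [-2.4 33.7  3.6 59.9  0.  43.2]
0 -45 1.25 [559.7 115.8 104. ] [  5.3  25.4 -10.2  54.3   0.   25.1]
0 -23 0 [ 688.8 -142.9  104. ] [-16.9  40.3  15.5  65.2   0.   74.5]
0 -23 0.4 [679.7 -39.6 104. ] [-8.7 37.5 10.5 62.9  0.  59.8]
0 -23 0.8 [631.1  52.  104. ] [-1.  32.1  0.8 58.8  0.  44.5]
0 -23 1.25 [539.  123.3 104. ] [  6.3  23.5 -13.3  53.2   0.   26.1]
[-19.   39.4  31.   81.7   0.   72.4]
3.141592653589793 -45 0 [ 688.2 -164.9  104. ] [ -18.6   40.8   16.5   65.7    0.  -107.2]
3.141592653589793 -45 0.4 [687.8 -60.1 104. ] [ -10.3   38.7   12.5   63.9    0.  -121.8]
3.141592653589793 -45 0.8 [646.6  36.3 104. ] [  -2.4   33.7    3.6   59.9    0.  -136.8]
3.141592653589793 -45 1.25 [559.7 115.8 104. ] [   5.3   25.4  -10.2   54.3    0.  -154.9]
3.141592653589793 -23 0 [ 688.8 -142.9  104. ] [ -16.9   40.3   15.5   65.2    0.  -105.5]
3.141592653589793 -23 0.4 [679.7 -39.6 104. ] [  -8.7   37.5   10.5   62.9    0.  -120.2]
3.141592653589793 -23 0.8 [631.1  52.  104. ] [  -1.    32.1    0.8   58.8    0.  -135.5]
3.141592653589793 -23 1.25 [539.  123.3 104. ] [   6.3   23.5  -13.3   53.2    0.  -153.9]
[ -19.    39.4   31.    81.7    0.  -107.6]
```

```bash
python3 - <<'E'
from fit import *
np.set_printoptions(precision=1,suppress=True)
robot.close_gripper(40)
p,R=barpose(0,260,-50,z=220); robot.move_pose(p,R)
p,R=barpose(0,260,-50); robot.move_l(p,R,feed=150)
print(robot.get_clock(),robot.get_ee_pos(),robot.get_wrist_force(),robot.get_gripper_width())
p,R=barpose(0,260,-30); robot.move_l(p,R,feed=80)
for phi in(0,.1,.2):
    p,R=barpose(phi,260,-23); robot.move_l(p,R,feed=80); print(phi,robot.get_wrist_force())
print(robot.get_clock())
crop("top","t4",220,110,420,270,4)
E
```

```text
5.1417 [ 688.9 -170.1  105.2] [0.4 1.3 0.5] -0.05950180308912674
0 [-0.5  0.8 -0.3]
0.1 [-0.3  0.1 -0.1]
0.2 [-0.7  0.1  0.3]
6.7417
```

View pics/t4.png

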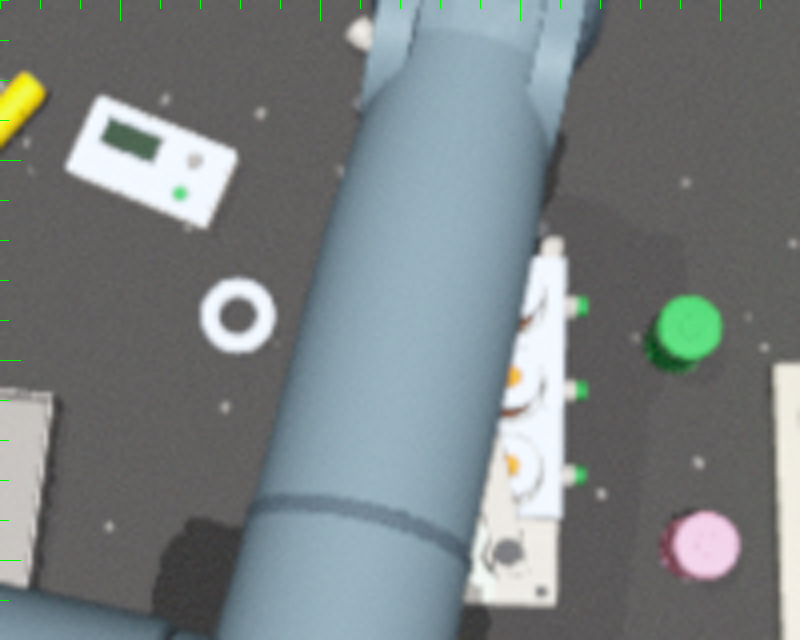

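The bar is turning: its root near the pin now leans left and orange caps are showing. I'll continue to the open stop and step gently at the end.

```bash
python3 - <<'E'
from fit import *
np.set_printoptions(precision=2,suppress=True)
for phi in np.arange(.3,1.16,.1):
    p,R=barpose(phi,260,-23); robot.move_l(p,R,feed=110)
    f=robot.get_wrist_force(); print(round(phi,2),f)
    if np.linalg.norm(f)>20: break
phi=1.17
while phi<1.32:
    p,R=barpose(phi,260,-23); robot.move_l(p,R,feed=30)
    f=robot.get_wrist_force(); ft=float(f@R[:,0]); print(round(phi,3),f,round(ft,1))
    if abs(ft)>10: break
    phi+=.012
print(robot.get_clock(),robot.get_ee_pos(),p)
E
```

```text
0.3 [ 0.54 -0.31  0.89]
0.4 [-0.95  0.24  0.46]
0.5 [-0.94 -1.32 -0.7 ]
0.6 [-0.16  0.44  0.25]
0.7 [0.72 0.14 0.05]
0.8 [-0.36 -0.79  0.74]
0.9 [ 0.68 -0.24 -0.51]
1.0 [-0.5  -0.01  0.84]
1.1 [-0.52 -0.17 -0.25]
1.17 [-0.1  -0.69  0.18] -0.2
1.182 [ 0.76 -0.12 -0.15] -0.7
1.194 [ 0.7   0.03 -0.29] -0.6
1.206 [ 0.2  -0.03  0.1 ] -0.2
1.218 [ 0.5   0.27 -0.17] -0.4
1.23 [-0.79  0.69 -0.96] 1.0
1.242 [ 1.87 -0.92 -0.57] -2.1
1.254 [ 8.46 -5.04 -5.26] -9.7
1.266 [ 15.09  -6.27 -11.03] -16.3
13.0667 [541.02 122.66 104.58] [535.23 125.   104.  ]
```

```bash
python3 - <<'E'
from fit import *
p,R=barpose(1.2,260,-50); robot.move_l(p,R,feed=100)
p[2]=230; robot.move_l(p,R,feed=200)
robot.gripper_open()
# park over carrier side? swing clear of block: near start side, low x
robot.set_joints([55,10,20,60,0,80]); 
print(robot.get_clock(),robot.get_ee_pos())
crop("top","t5",220,110,420,270,4); crop("side","s5",200,110,400,350,2)
crop("top","t5b",0,0,640,400,1)
E
```

```text
17.5417 [370.44802142 637.74003861 549.36747236]
```

View pics/t5.png

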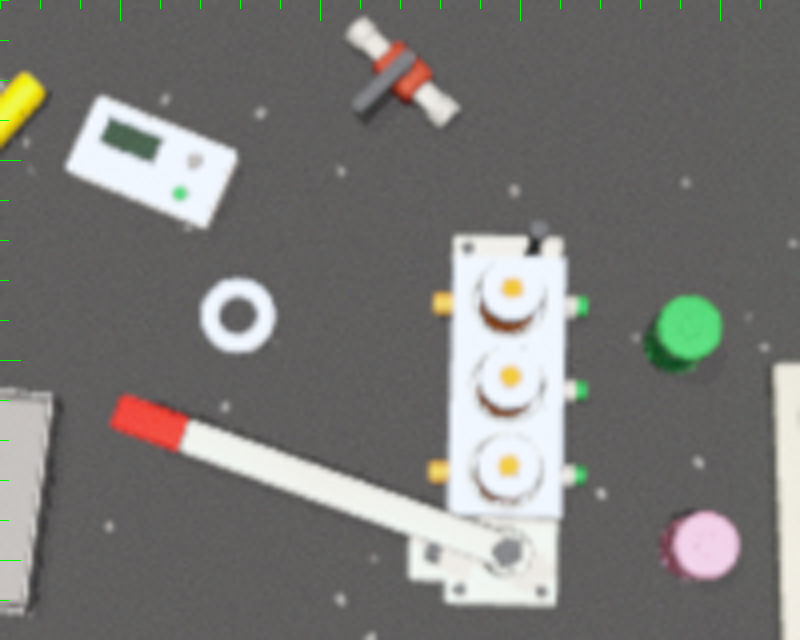

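View pics/t5b.png

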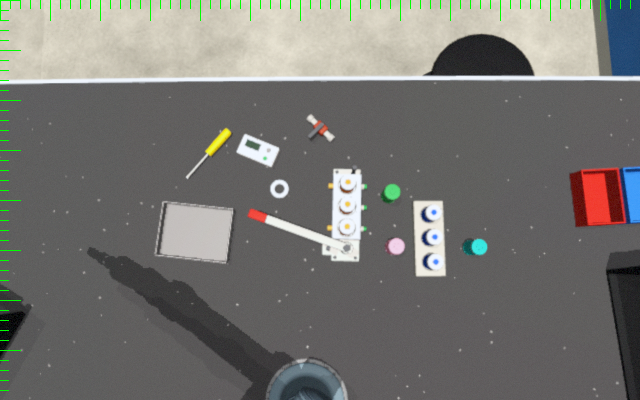

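The bar is fully open: its red sleeve is at about (256,216), with clear gaps all round. The spent cap dots show at crop (512,288), (510,377) and (509,466). I'll refit the block pose from these and measure the bar angle.

```bash
python3 - <<'E'
from fit import *
np.set_printoptions(precision=2,suppress=True)
t=lambda x,y:(220+x/4-.4,110+y/4-.4)
def fit(L,uv,p0):
    f=lambda p:np.concatenate([(proj("top",W(p,[l]))[0]-u) for l,u in zip(L,uv)])
    r=least_squares(f,p0,loss="soft_l1",x_scale=[10,10,.1]); print(r.x[:2],np.degrees(r.x[2])); print(f(r.x).reshape(-1,2)); return r.x
m=fit([(0,0,121),(216,40,46),(216,-40,46),(28,-40,46),(28,40,46),(-34,-40,6),(-34,40,6),(238,40,6),(222,-17,120)],[t(508,551),t(454,255),t(567,257),t(561,518),t(447,515),t(555,605),t(445,602),t(454,235),t(539,228)],[429,-114,0])
d=[plane("top",t(*u),101)[:2] for u in((512,288),(510,377),(509,466))]; print(d)
print("bores",W(m,[(184,0,6),(122,0,6),(60,0,6)]))
v=d[0]-d[2]; print("cart dir",np.degrees(np.arctan2(v[1],v[0])), np.linalg.norm(v))
e=plane("top",t(120,411),117)[:2]-plane("top",t(508,551),121)[:2]; a=np.arctan2(e[1],e[0]); print("bar world",np.degrees(a),"phi",a-m[2])
E
```

```text
[ 430.44 -113.42] -1.7963432033330395
[[-0.02  0.16]
 [ 0.2   0.01]
 [-0.6   0.25]
 [-0.22 -0.3 ]
 [ 0.31 -0.31]
 [-0.07 -0.18]
 [ 0.1  -0.18]
 [ 0.16  0.2 ]
 [ 0.06  0.35]]
[array([ 613.99, -119.  ]), array([ 551.47, -116.95]), array([ 489.72, -115.63])]
bores [[ 614.35 -119.19    6.  ]
 [ 552.38 -117.24    6.  ]
 [ 490.41 -115.3     6.  ]]
cart dir -1.5533630812023609 124.31645493179764
bar world 69.978035278405 phi 1.2526992230788976
```

```bash
sed -i 's/^M=.*/M=[430.2,-113.5,np.radians(-1.7)]/' fit.py; cat >> fit.py <<'E'
TR=[480.25,324.73,np.radians(-6.0)]; CA=[459.92,-356.65,np.radians(.31)]
G=64
UP=215
def bore(i): return W(M,[((60,122,184)[i-1],0,6)])[0]
def traypt(dx,dy): return W(TR,[(dx,dy,4)])[0]
def pocket(k): return W(CA,[(68*k,0,6)])[0]
def goto(p,yaw,z,feed,flip): robot.move_l([p[0],p[1],z],Rz(yaw+flip),feed=feed)
def pick(p,yaw,flip=np.pi,first=False):
    if first: robot.move_pose([p[0],p[1],UP],Rz(yaw+flip))
    else: goto(p,yaw,UP,300,flip)
    goto(p,yaw,p[2]+G,150,flip)
    f0=np.array(robot.get_wrist_force())
    robot.close_gripper(40); 
    w=robot.get_gripper_width()
    goto(p,yaw,UP,150,flip)
    print("pick w",round(w,1),"f",np.round(f0,1),"after",round(robot.get_gripper_width(),1),np.round(robot.get_wrist_force(),1),"t",robot.get_clock())
def place(p,yaw,flip=np.pi,drop=1.0,slow=True):
    goto(p,yaw,UP,300,flip)
    goto(p,yaw,p[2]+G+(45 if slow else 20),200,flip)
    z=p[2]+G+(45 if slow else 20); zt=p[2]+G+drop
    f0=np.array(robot.get_wrist_force()); ok=True
    while z>zt:
        z=max(zt,z-9); goto(p,yaw,z,70,flip); f=np.array(robot.get_wrist_force())-f0
        if np.linalg.norm(f)>8: ok=False; print("contact z foot",z-G,np.round(f,1)); break
    print("place",ok,np.round(robot.get_ee_pos(),1),"f",np.round(np.array(robot.get_wrist_force())-f0,1))
    return ok
def release(p,yaw,flip=np.pi):
    robot.gripper_open(); goto(p,yaw,UP,200,flip); print("t",robot.get_clock())
E
python3 - <<'E'
from fit import *
np.set_printoptions(precision=1,suppress=True)
for fl in(0,np.pi,-np.pi/1):
  for p,y in [(bore(1),M[2]),(bore(3),M[2]),(traypt(0,65),TR[2]),(traypt(0,-65),TR[2]),(pocket(-1),CA[2]),(pocket(1),CA[2])]:
    for z in(UP,70): print(round(fl,1),p,z,robot.solve_ik([p[0],p[1],z],Rz(y+fl)))
E
```

```text
0 [ 490.2 -115.3    6. ] 215 [-20.5  13.8  -9.8  66.3   0.  161.2]
0 [ 490.2 -115.3    6. ] 70 [-20.5  20.4 -23.8  45.8   0.  161.2]
0 [ 614.1 -119.     6. ] 215 [-16.8  28.1  11.   72.9   0.  164.9]
0 [ 614.1 -119.     6. ] 70 [-16.8  32.8  -3.4  53.9   0.  164.9]
0 [487.  389.4   4. ] 215 [  32.8   27.8   10.6   72.8    0.  -141.2]
0 [487.  389.4   4. ] 70 [  32.8   32.6   -3.7   53.7    0.  -141.2]
0 [473.5 260.1   4. ] 215 [  22.1   18.    -4.2   67.8    0.  -151.9]
0 [473.5 260.1   4. ] 70 [  22.1   24.1  -18.1   47.9    0.  -151.9]
0 [ 391.9 -357.     6. ] 215 [-49.2  16.8  -5.8  67.4   0.  130.5]
0 [ 391.9 -357.     6. ] 70 [-49.2  23.1 -19.7  47.3   0.  130.5]
0 [ 527.9 -356.3    6. ] 215 [-39.7  29.5  13.3  73.8   0.  140. ]
0 [ 527.9 -356.3    6. ] 70 [-39.7  34.   -1.2  54.8   0.  140. ]
3.1 [ 490.2 -115.3    6. ] 215 [-20.5  13.8  -9.8  66.3   0.  -18.8]
3.1 [ 490.2 -115.3    6. ] 70 [-20.5  20.4 -23.8  45.8   0.  -18.8]
3.1 [ 614.1 -119.     6. ] 215 [-16.8  28.1  11.   72.9   0.  -15.1]
3.1 [ 614.1 -119.     6. ] 70 [-16.8  32.8  -3.4  53.9   0.  -15.1]
3.1 [487.  389.4
[... 605 characters left out ...]
20.5  20.4 -23.8  45.8   0.  -18.8]
-3.1 [ 614.1 -119.     6. ] 215 [-16.8  28.1  11.   72.9   0.  -15.1]
-3.1 [ 614.1 -119.     6. ] 70 [-16.8  32.8  -3.4  53.9   0.  -15.1]
-3.1 [487.  389.4   4. ] 215 [32.8 27.8 10.6 72.8  0.  38.8]
-3.1 [487.  389.4   4. ] 70 [32.8 32.6 -3.7 53.7  0.  38.8]
-3.1 [473.5 260.1   4. ] 215 [22.1 18.  -4.2 67.8  0.  28.1]
-3.1 [473.5 260.1   4. ] 70 [ 22.1  24.1 -18.1  47.9   0.   28.1]
-3.1 [ 391.9 -357.     6. ] 215 [-49.2  16.8  -5.8  67.4   0.  -49.5]
-3.1 [ 391.9 -357.     6. ] 70 [-49.2  23.1 -19.7  47.3   0.  -49.5]
-3.1 [ 527.9 -356.3    6. ] 215 [-39.7  29.5  13.3  73.8   0.  -40. ]
-3.1 [ 527.9 -356.3    6. ] 70 [-39.7  34.   -1.2  54.8   0.  -40. ]
```

```bash
python3 - <<'E'
from fit import *
pick(bore(3),M[2],first=True)
crop("top","t6",0,0,640,400,1); crop("side","s6",200,110,400,350,2)
E
```

```text
pick w 43.2 f [ 0.7  0.3 -0.1] after 43.3 [ 0.6 -0.2 -0.5] t 23.4083
```

View pics/t6.png

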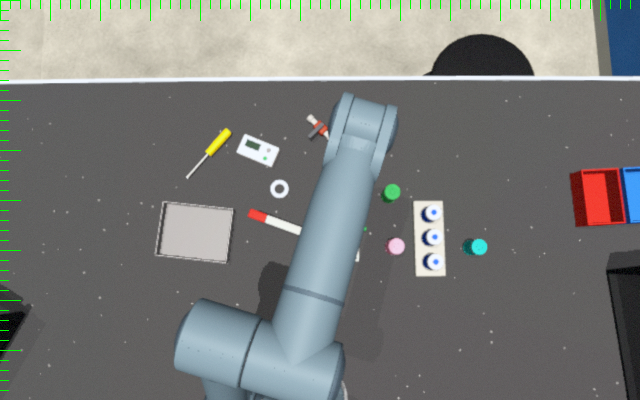

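View pics/s6.png

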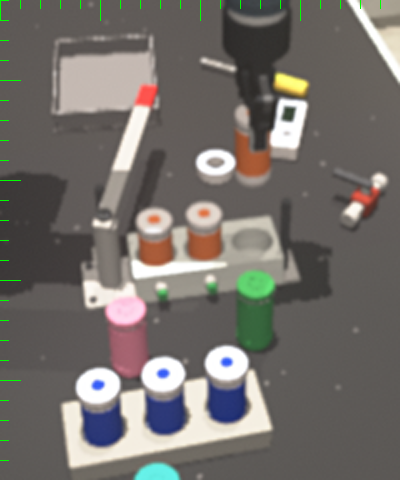

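The cartridge is held upright over empty bore 3. The tray (195,232) and carrier (430,238) haven't moved. Now I'll place it in the tray.

```bash
python3 - <<'E'
from fit import *
p=traypt(0,60); place(p,TR[2],slow=False); release(p,TR[2])
pick(bore(2),M[2])
crop("top","t7",0,0,640,400,1); crop("side","s7",200,110,400,350,2)
E
```

```text
place True [486.5 384.4  69. ] f [-2.  -0.8  0.1]
t 28.35
pick w 42.9 f [-0.4  0.5  0.6] after 42.9 [ 0.5  0.5 -0.4] t 32.8833
```

View pics/t7.png

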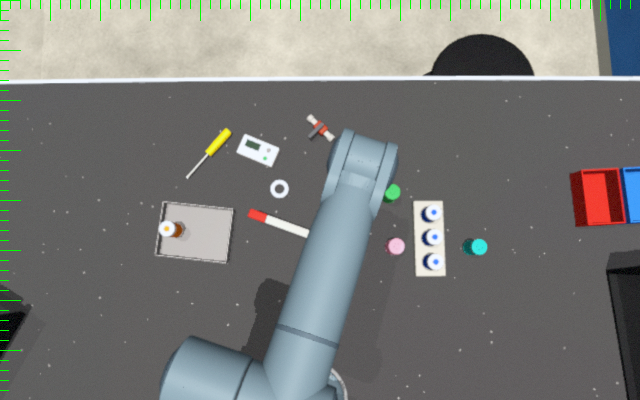

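View pics/s7.png

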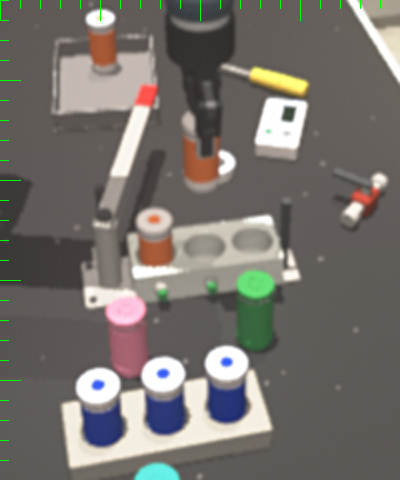

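The first spent cartridge stands in the tray at about (172,229), the second is gripped, and the tray hasn't moved.

```bash
python3 - <<'E'
from fit import *
p=traypt(0,0); place(p,TR[2],slow=False); release(p,TR[2])
pick(bore(1),M[2])
crop("top","t8",0,0,640,400,1); crop("side","s8",200,110,400,350,2)
E
```

```text
place True [480.3 324.8  69.1] f [ 1.2  0.8 -0.9]
t 37.5833
pick w 43.6 f [ 0.7 -0.  -0.2] after 43.3 [ 0.1 -0.6 -1.2] t 41.9
```

View pics/t8.png

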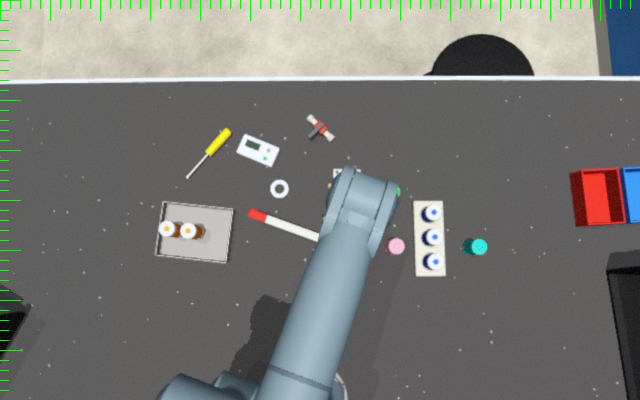

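View pics/s8.png

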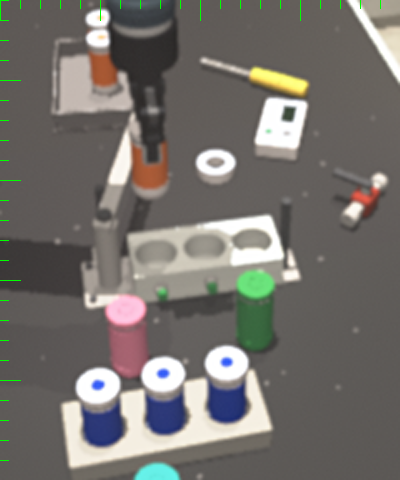

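All three bores are empty, two cartridges stand in the tray at (167,229) and (188,231), and the third is held.

```bash
python3 - <<'E'
from fit import *
p=traypt(0,-60); place(p,TR[2],slow=False); release(p,TR[2])
q=bore(2); goto(q,M[2],UP,300,np.pi)
crop("top","t9",0,0,640,400,1); crop("top","t9b",400,180,500,300,5,np.array([pocket(k)+[0,0,95] for k in(-1,0,1)]))
E
```

```text
place True [474.1 265.1  69.1] f [ 0.7 -0.5 -0.7]
t 46.375
```

View pics/t9.png

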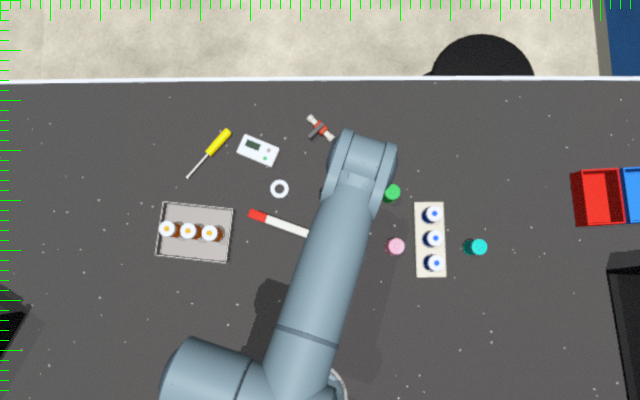

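View pics/t9b.png

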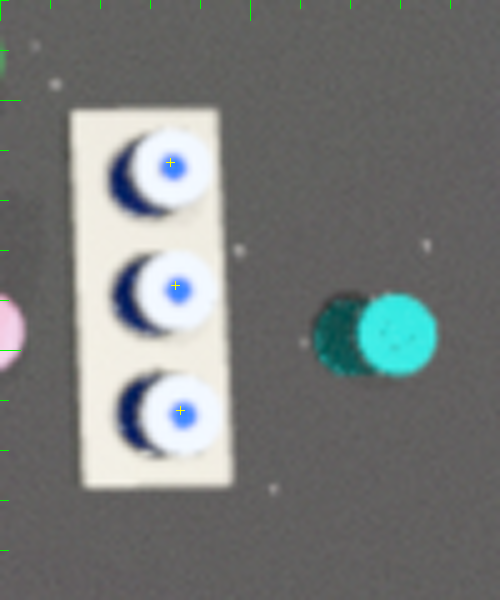

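Three cartridges stand in the tray at (167,229), (188,231) and (209,233). The carrier has shifted by about 3–4 crop pixels and may still be moving, so I'll look again.

```bash
cat >> fit.py <<'E'
def dots(roi=(395,140,560,330)):
    im=robot.read_camera("top"); x0,y0,x1,y1=roi; c=cv2.resize(im[y0:y1,x0:x1],None,fx=4,fy=4,interpolation=cv2.INTER_CUBIC)
    h=cv2.cvtColor(c,cv2.COLOR_BGR2HSV); m=cv2.inRange(h,(105,110,190),(125,255,255))
    n,l,s,ce=cv2.connectedComponentsWithStats(m)
    o=[]
    for i in range(1,n):
        if s[i,4]>60:
            u=ce[i]/4+[x0-.375,y0-.375]; o.append((s[i,4],plane("top",u,101)[:2]))
    return o
E
python3 - <<'E'
from fit import *
np.set_printoptions(precision=1,suppress=True)
for i in range(4):
    for a,p in dots(): print(a,p,end=" ")
    print(robot.get_clock()); robot.hold(.5)
print([pocket(k) for k in(1,0,-1)])
E
```

```text
251 [ 525. -358.] 255 [ 456.9 -358.6] 270 [ 388.8 -359. ] 47.975
249 [ 525. -358.] 252 [ 456.9 -358.6] 266 [ 388.7 -359. ] 48.525
250 [ 525. -358.] 252 [ 456.9 -358.6] 268 [ 388.8 -359. ] 49.075
251 [ 525. -358.] 253 [ 456.9 -358.6] 270 [ 388.8 -359. ] 49.625
[array([ 527.9, -356.3,    6. ]), array([ 459.9, -356.6,    6. ]), array([ 391.9, -357. ,    6. ])]
```

```bash
python3 - <<'E'
from fit import *
np.set_printoptions(precision=1,suppress=True)
d=sorted([p for a,p in dots()],key=lambda p:-p[0]); print(d)
p=np.r_[d[0],6]; pick(p,np.radians(.5))
b=bore(3); ok=place(b,M[2],drop=.8)
crop("side","s10",200,110,400,350,2)
if ok: release(b,M[2])
crop("side","s10b",200,110,400,350,2); crop("top","t10",0,0,640,400,1)
E
```

```text
[array([ 525.1, -358. ]), array([ 456.9, -358.6]), array([ 388.8, -359. ])]
pick w 43.4 f [ 0.6 -0.3  0.9] after 43.5 [-0.2  0.2 -1.8] t 53.8333
place True [ 614.2 -119.    70.6] f [ 0.8  0.  -0.4]
t 58.2667
```

View pics/s10.png

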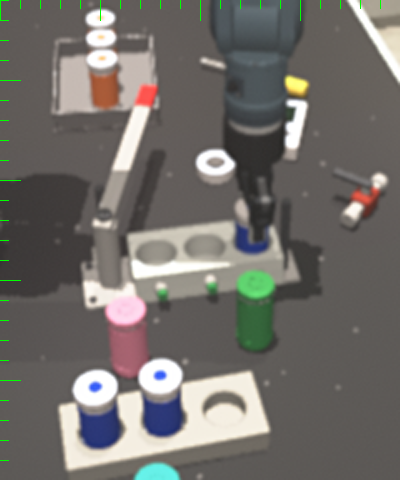

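View pics/s10b.png

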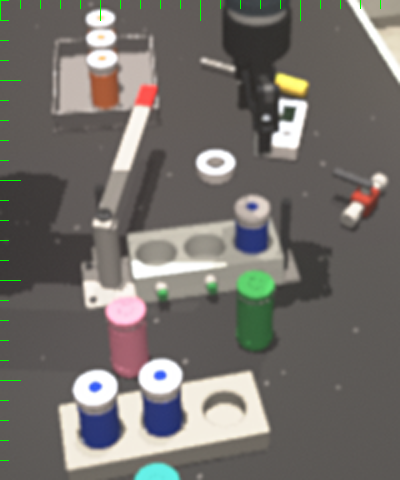

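View pics/t10.png

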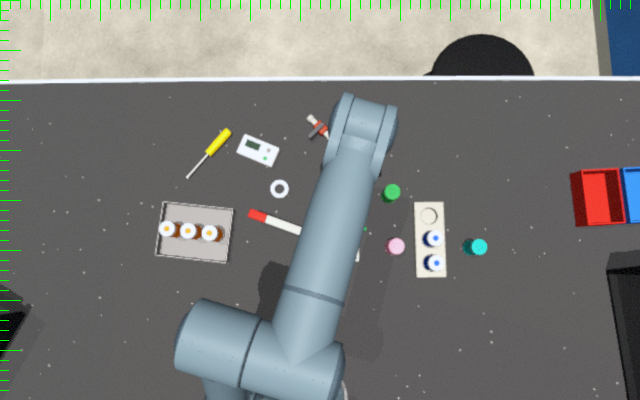

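Bore 3 now has a fresh cartridge seated, with its cap at side crop (252,208). Two fresh remain at (433,238) and (434,262).

```bash
python3 - <<'E'
from fit import *
np.set_printoptions(precision=1,suppress=True)
d=sorted([p for a,p in dots() if p[1]<-250],key=lambda p:-p[0]); print(d)
p=np.r_[d[0],6]; pick(p,np.radians(.5))
b=bore(2); ok=place(b,M[2],drop=.8)
if ok: release(b,M[2])
d=sorted([p for a,p in dots() if p[1]<-250],key=lambda p:-p[0]); print(d)
crop("side","s11b",200,110,400,350,2); crop("top","t11",0,0,640,400,1)
E
```

```text
[array([ 456.9, -358.6]), array([ 388.8, -359. ])]
pick w 43.2 f [-0.3 -0.6 -0.5] after 43.1 [-0.5  0.1 -1.3] t 62.225
place True [ 552.3 -117.2   70.6] f [-0.5 -0.2 -0.3]
t 66.625
[array([ 388.8, -359. ])]
```

View pics/s11b.png

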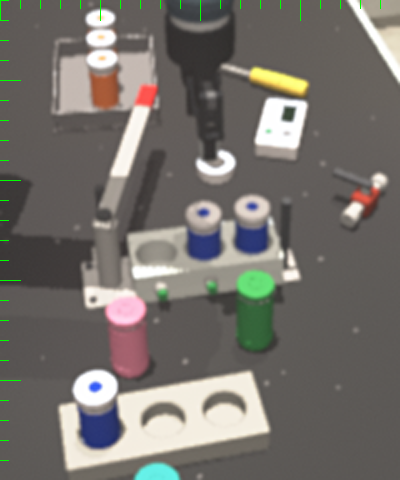

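View pics/t11.png

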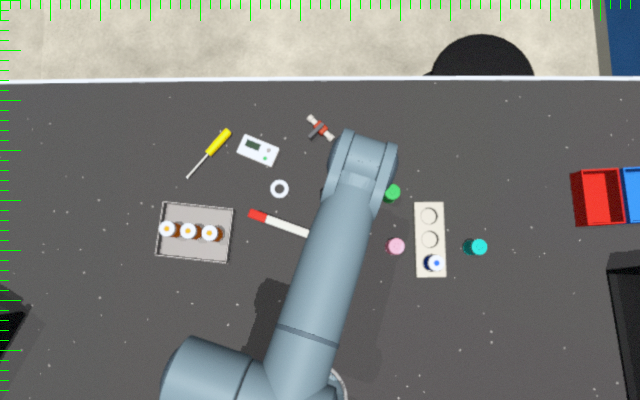

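Bores 2 and 3 are filled (caps at side crop (203,214) and (252,208)). The last fresh cartridge is at (434,262).

```bash
python3 - <<'E'
from fit import *
np.set_printoptions(precision=1,suppress=True)
d=sorted([p for a,p in dots() if p[1]<-250],key=lambda p:-p[0]); print(d)
p=np.r_[d[0],6]; pick(p,np.radians(.5))
b=bore(1); ok=place(b,M[2],drop=.8)
if ok: release(b,M[2])
robot.set_joints([55,10,20,60,0,0]); robot.close_gripper(40)
pts=np.array([W(M,[(x,0,101)])[0] for x in(60,122,184)])
print(robot.get_clock(),[p for a,p in dots((300,140,400,300))],pts)
th=np.linspace(0,2*np.pi,13); pts=np.vstack([pts]+[W(M,np.c_[x+22*np.cos(th),22*np.sin(th),101+0*th]) for x in(60,122,184)])
crop("side","s12",220,110,400,270,4,pts); crop("top","t12",220,110,420,270,4,pts)
crop("top","t12b",0,0,640,400,1)
E
```

```text
[array([ 388.8, -359. ])]
pick w 43.2 f [ 0.3 -0.6 -0.5] after 43.6 [ 0.4  0.5 -2.3] t 70.65
place True [ 490.3 -115.3   70.8] f [ 0.1 -0.8 -0.4]
t 75.0667
78.7417 [array([ 613.4, -117.9]), array([ 552., -116.]), array([ 490. , -114.3])] [[ 490.2 -115.3  101. ]
 [ 552.1 -117.1  101. ]
 [ 614.1 -119.   101. ]]
```

View pics/s12.png

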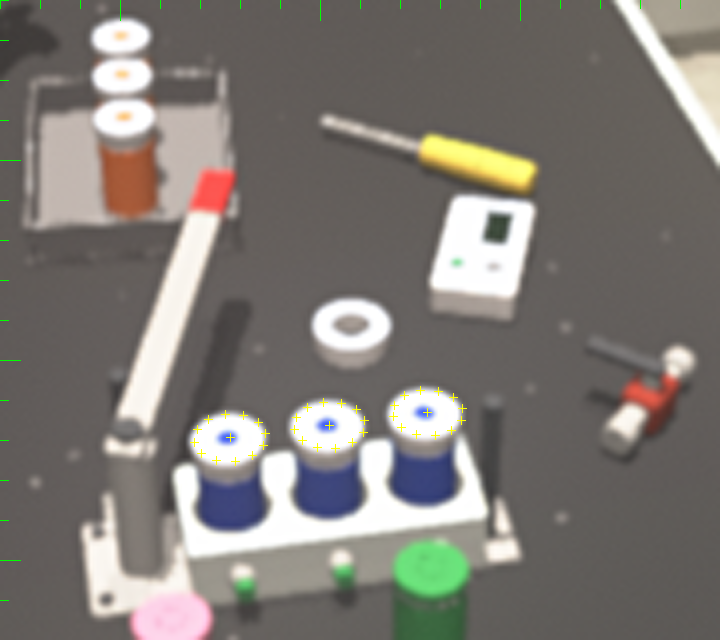

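View pics/t12.png

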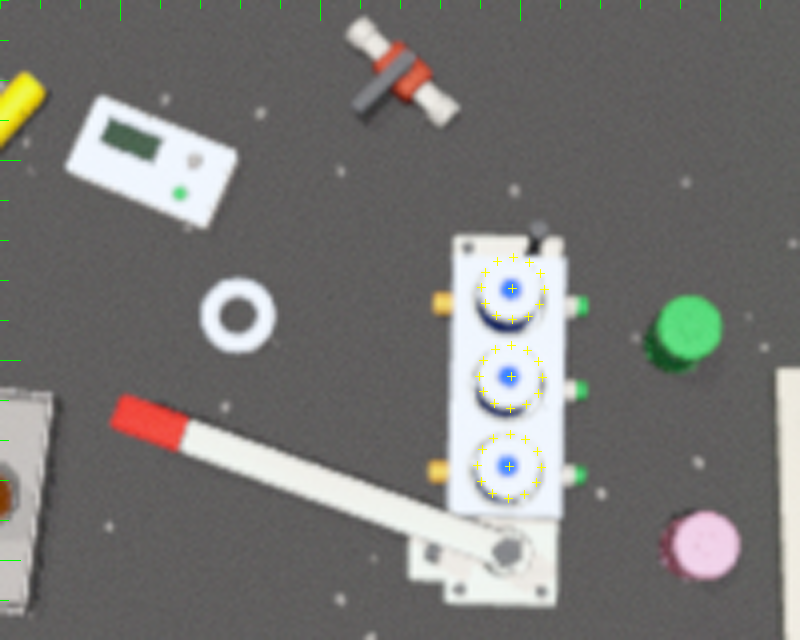

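View pics/t12b.png

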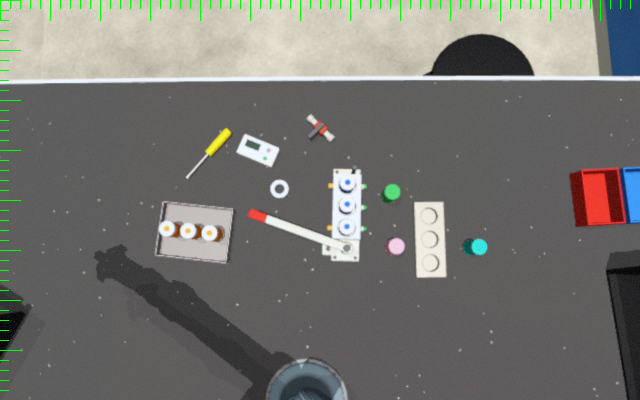

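All three fresh caps match the projected z=101 circles in both views, and the tray and bystanders are in place. Now I'll close the bar.

```bash
python3 - <<'E'
from fit import *
np.set_printoptions(precision=2,suppress=True)
p,R=barpose(1.25,260,50,z=230); robot.move_pose(p,R)
p,R=barpose(1.25,260,50); robot.move_l(p,R,feed=150)
p,R=barpose(1.25,260,30); robot.move_l(p,R,feed=100)
for phi in np.arange(1.2,.09,-.1):
    p,R=barpose(phi,260,23); robot.move_l(p,R,feed=110)
    f=robot.get_wrist_force()
    if np.linalg.norm(f)>15: print("!",phi,f); break
print(robot.get_clock(),f)
phi=.08
while phi>-.08:
    p,R=barpose(phi,260,23); robot.move_l(p,R,feed=30)
    f=robot.get_wrist_force(); ft=float(f@R[:,0]); print(round(phi,3),f,round(ft,1))
    if abs(ft)>12: break
    phi-=.012
print(robot.get_clock(),robot.get_ee_pos(),p)
E
```

```text
86.95 [-0.03  0.21 -0.23]
0.08 [-0.29  0.77  0.88] 0.8
0.068 [0.22 0.1  0.58] 0.1
0.056 [-0.3  -0.43  0.03] -0.4
0.044 [0.11 0.62 0.03] 0.6
0.032 [-0.01 -0.3  -0.23] -0.3
0.02 [-0.42 -0.87 -0.18] -0.9
0.008 [ 0.26 -0.67  0.27] -0.7
-0.004 [0.72 0.88 0.15] 0.9
-0.016 [0.14 8.56 1.8 ] 8.6
-0.028 [ 0.15 15.91  3.67] 15.9
89.6 [691.04 -99.59 104.08] [ 691.09 -105.52  104.  ]
```

```bash
python3 - <<'E'
from fit import *
np.set_printoptions(precision=2,suppress=True)
p,R=barpose(.0,260,55); robot.move_l(p,R,feed=100)
p[2]=240; robot.move_l(p,R,feed=200)
robot.set_joints([66,10,20,60,0,80])
pts=W(M,[(285,11,117),(285,-11,117),(222,-17,120)])
crop("side","s13",220,110,400,270,4,pts); crop("top","t13",220,110,420,270,4,pts); crop("top","t13b",0,0,640,400,1)
print(robot.get_clock())
E
```

```text
94.3917
```

View pics/s13.png

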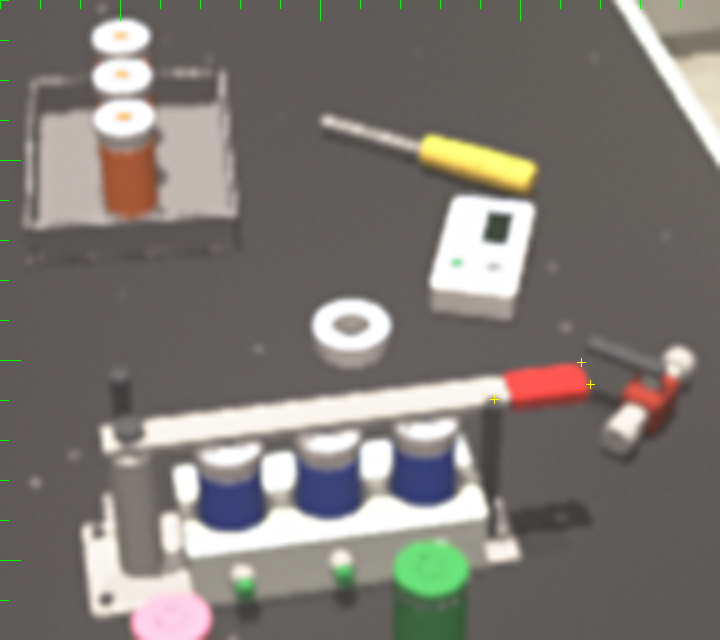

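View pics/t13.png

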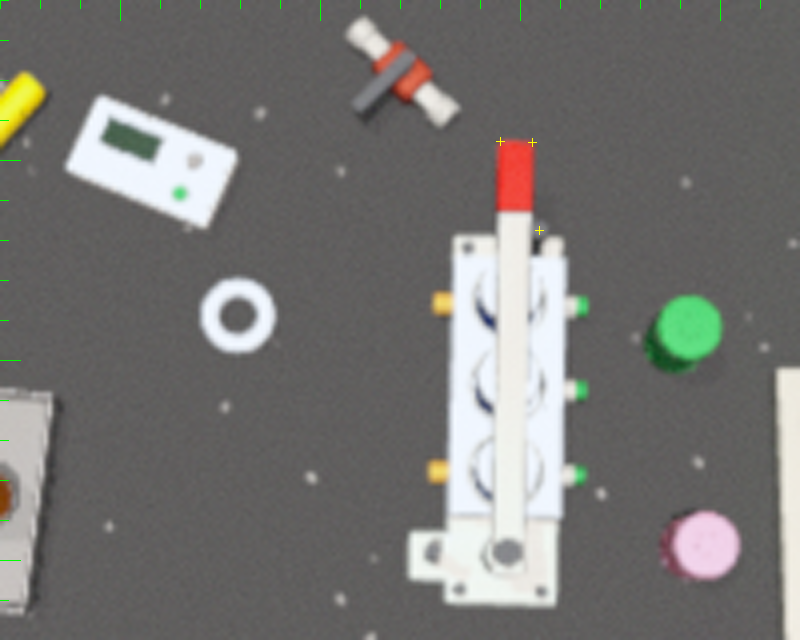

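View pics/t13b.png

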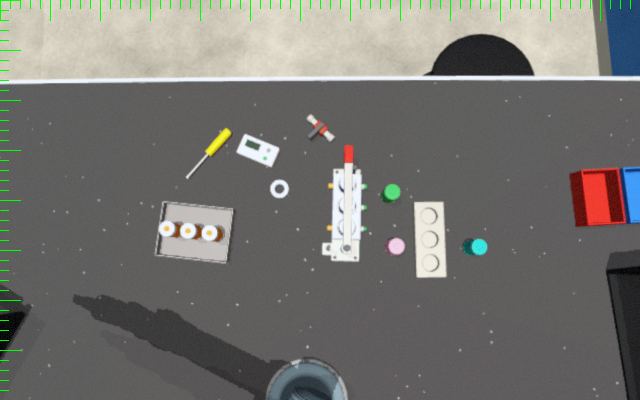

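The bar lies over the three cartridges against the closed stop pin, with its red sleeve at (349,154). Nothing else has moved except the carrier, which was nudged earlier. Handing in.

```bash
python3 -c "
from bench import robot
robot.job_done(); print(robot.get_clock())"
```

```text
the job is handed in; nothing more can be done
the job is handed in; nothing more can be done
```

The job is done and handed in at about 94 s of the 210 s allowed; no verdict was reported.

- **Opening:** I pushed the bar round until it pressed its open stop at about 16 N. The top view then put it at 1.253 rad.
- **Cartridges:** All three spent cartridges stand upright in the grey tray, and a fresh one is in each bore. The fresh caps matched the fully-home height (101 mm) in both views, within about 1 mm.
- **Closing:** I pushed the bar back until it pressed its closed stop at about 16 N. The final pictures show it over the cartridges and at the stop pin.

- **Carrier shift:** It moved about 3–4 mm on its own while the arm was at the tray and block. I measured the cartridges again before each pick.
- **Other objects:** The tray, tape, manometer, valve, driver and the pink, green and turquoise cartridges looked unmoved in the last pictures. I judged that by eye, not by measurement.
- **Bar end position:** At the end it sat about 3 mm further towards the closed stop than in the first picture. In the last top view the sleeve still lay within about 3 enlarged-crop pixels (2 mm) of where I computed the closed position to be.

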